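# Hang the can on the double hook under the work lamp

### The job

Clear the bench by hanging the lidded can on the double hook: with the can still standing on the bench, raise its flat-lying wire bail upright, then lift the can by the bail's wooden grip and set the bail wire down in the hollows of both prongs, and let go so that the can hangs upright, still and clear of the bench. The hook sits close under a strip lamp, so come in at a slant; do not bump the lamp, do not tip the can far over at any time, and leave the jar, tray, carton and wrench where they are.

Things in the scene. Friction and masses are not known exactly. Their poses are not given: they have to be found in the camera images.
- can: Loose round lidded metal can, 140 mm diameter, 120 mm tall, 0.47 to 0.87 kg, solid (closed). Origin: centre of its underside; z up its axis. The bail's two pivots lie on its y axis, 95 mm above the underside. At its yaw 0 the flat bail sticks out along its -x.
- bail (a joint): Bail angle (rad): 0 = lying level, out along the can's -x; 1.571 = upright over the can; stops at 0 and 3.14. Hinge axis: the can's y, 95 mm above its underside. Swings nearly freely: let go, it falls back flat. 6 mm wire; legs 160 mm apart, narrowing over the last 27 mm to a straight crossbar 132 mm long, along the can's y, 112 mm from the hinge axis. Level, its grip is 36 mm clear of the can.
- bail_grip (a point): Middle of the bail's crossbar, on the wire's axis, and centre of the wooden grip: a roller 12 mm in diameter and 52 mm long that turns on the crossbar with slight drag, so that a bail pinched by it still swings. y runs along the crossbar (same as the can's y).
- stand: Steel stand fixed to the bench: two posts 22 mm square, 270 mm apart, 460 mm tall, a rail between them 261 mm up carrying the double hook, foot bars 10 mm high. Origin: on the bench, plumb below seat; x points from the hook's tips back to the posts (at x = +92, y = +-135 mm); the hook opens along -x, at yaw 0 towards the robot.
- seat (a point): Where the middle of the bail's crossbar (wire axis) lies when seated: 250 mm up, midway between the prongs, axes as stand, wire along y. Prongs: 8 mm round steel at y = +-44 mm (80 mm clear between), from the rail (x = +90 mm) sloping down 18 mm to a level hollow at x = +14 to -12 mm, then up to tips at x = -28 mm. The wire axis must pass over the tips, more than 22 mm above the seat.
- lamp: White strip lamp on the stand over the hook: 66 mm deep, 290 mm long, from x = -20 to +46 mm in the stand's frame; tube's underside 400 mm, housing's 410 mm above the bench (150 and 160 mm over the seat). Origin and axes as stand. To bring the bail to the seat under it, the tool must lean back towards the stand's -x, some 30 to 50 degrees from vertical.
- jar: Bystander: small closed jar, 66 mm diameter, 90 mm tall. Origin: centre of its underside.
- tray: Bystander: open grey tray, 160 x 110 x 45 mm. Origin: centre of its underside.
- carton: Bystander: cardboard box, 140 x 90 x 70 mm. Origin: centre of its underside.
- wrench: Bystander: steel wrench 170 mm long, lying flat. Origin: centre of its underside.

How it is judged (in metres and radians):
On the way, in this order (a step that is already met when the one before it is completed fails the run):
1. the bail is raised upright (within 0.3 rad) while the can stands on the bench (value of joint bail between 1.27 and 1.87 rad and height (world z) of can below 0.008 m and angle between can's own z axis and vertical below 0.1 rad), for 0.1 s.
2. the can is lifted clear of the bench (25 mm) by its bail (height (world z) of can above 0.025 m), for 0.1 s.
At the end, for the whole second after the job is handed in: The can hangs by its bail on both prongs: crossbar middle within 22 mm (x), 20 mm (y), 7 mm (z) of the seat, crossbar along the stand's y within 0.2 rad, weight (over 2 N) on the stand, underside over 25 mm above the bench, upright within 0.2 rad, still (under 0.08 m/s) (x of bail_grip in the frame of seat between -0.022 and 0.022 m and y of bail_grip in the frame of seat between -0.02 and 0.02 m and z of bail_grip in the frame of seat between -0.007 and 0.007 m and angle between the y axis of bail_grip and the y axis of seat, either way round below 0.2 rad and contact force between can and stand above 2 N and height (world z) of can above 0.025 m and angle between can's own z axis and vertical below 0.2 rad and linear speed of can below 0.08 m/s); the robot touches nothing.
It fails at once if the lamp is bumped (more than 5 N by the gripper, the arm or the can) (contact force between any of the arm, the fingers, can and lamp above 5 N).
It fails at once if the can is tipped more than 0.6 rad (angle between can's own z axis and vertical above 0.6 rad).
It fails at once if the jar, tray, carton or wrench is moved more than 25 mm (distance of any of jar, tray, carton, wrench from where it was at the start of the episode above 0.025 m).
It also fails if it takes over 72 s, if anything falls off the work surface, if the arm or the gripper's body presses on something with over 40 N, if the wrist force passes 120 N, or if a joint passes its speed limit or range.

### The arm

A 6-joint arm with a two-finger parallel gripper is mounted at the origin on the work surface. World frame = base frame: x ahead of the robot, y to its left, z up, the work surface at z = 0. Lengths are in mm, angles in rad, forces in N, time in s.
With the tool pointing down it reaches from about 275 to 850 mm from the base axis. Payload 19 kg.
Tool frame: the origin (TCP) lies on the centre line of the jaws, within the pads' length; the fingertips stand 22 mm ahead of it and the grasp point (between the pads) lies 3 mm ahead of it; z points along the fingers, y is the direction in which the jaws open and shut (so a half turn about z gives the same grasp; the last joint's range is limited). The gripper opens to 85 mm and grips with 20 to 120 N. Pads are 22 mm wide; open, the fingers measure 114 mm over their backs; the gripper's body (76 mm by 85 mm) begins 54 mm behind the grasp point. The pads swing forward as they close: fully open they stand 13 mm farther back than shut.
Start: joints at [1.091, 0.15, 1.437, -0, 1.554, -0.134], TCP at [194.9, 540.932, 253.267] pointing down, gripper open.
Joint ranges: [-2.8, 2.8], [-0.68, 2.1], [0.12, 2.68], [-1.39, 4.53], [0.16, 2.79], [-2.81, 2.81]. Speed limits (rad/s): [1.89, 1.89, 2.22, 3.01, 3.01, 3.01].

### API

Orientations are given as [roll, pitch, yaw] about the fixed x, y, z axes, in that order (R = Rz(yaw) Ry(pitch) Rx(roll)).
In Python, from bench import r gives the robot as it stands.
- The arm moves only by the tool jog_arm, never from a script. Its argument "commands" is a list of rows, each a list of 2 entries, a list of its own where there are three numbers: the shift along the tool's x, y, z in cm, then the turn about the tool's z in rad. A call has 1 to 12 rows; each row shifts and turns the commanded pose from where the row before left it, along the tool's axes as they then stand; what a row does not reach is not made up. A row lasts 1/12 s, in which the tool goes at most 41.7 mm and 7.16 degrees, less where a joint would pass 70% of its speed; a pose out of reach is approached as far as the arm can. A call is refused whole if a number of a shift passes 4.17 or a number of a turn 0.125, either way. A call with a gripper value outside its range is refused whole. "jaw" is the gripper's target within -1 to 1 (shut at 1, half-way at 0, fully open at -1), set as the call begins (left out, the last holds). The fingers move at their own pace and stop on an object; the grip force is fixed at half the most. Time passes only in rows, so rows that do not move let the fingers close. It gives the time, the measured TCP pose, the force and the opening at its end, in the units of the state.
- r.get_state(): the state, without advancing time (a new reading comes with each control period).
- r.snapshot(name): name is "side" or "top"; returns a dict with "color" (384x512x3 uint8, blue, green, red), "depth" (384x512 float32, mm along the optical axis (not along the pixel's ray), 0 where there is no reading), "mtx" (3x3 intrinsics, pixels), "k1" (the pictures are not rectified: a ray, as slopes to the right and down, at radius r is drawn at 1 + k1 r^2 times it, then the intrinsics apply), "R" (3x3) and "t" (3): a world point X has camera coordinates R X + t. Camera axes: x right, y down, z forward; pixel columns grow to the right and rows downward; lengths in mm; the calibration is good to about 2 mm. A picture is of the moment at which its call begins.
- r.job_done(): hands the job in, once; it reports no verdict.
The state is a dict: "time_s": time; "joint_pos": joint angles; "dq": joint speeds; "joint_efforts": joint torques, N m; "tcp_pos": TCP position; "tcp_rot": TCP orientation; "wrist_force": force on the tool from outside, world axes, zero at the start; "moment": the same for the moment, N m; "finger_gap": finger opening in mm.
Only numpy, scipy, OpenCV 4.12 (cv2) and the standard library are available. Lean on these libraries where they do the work, as an engineer would, in place of code of your own. Each camera call takes 0.05 s, during which the arm holds its last target.

## Working session

There is one attempt and no reset: what is moved stays moved. The work goes in short steps, Python scripts to look and compute and a tool call to move; the robot and the scene stay as the last step left them, time stands still between calls to the robot, and variables do not carry over. Pictures are saved under pics/ and viewed, and the job is handed in when it is done.

Besides the shell and the picture viewer there is one more tool, called as a command line: name --argument value ..., lists and objects as JSON in quotes. jog_arm: Moves the arm, as the interface text tells. Its arguments: {"type":"object","properties":{"commands":{"type":"array"},"jaw":{"type":"number"}},"required":["commands"]}

```bash
ls; mkdir -p pics; python3 - <<'E'
from bench import r
import cv2,numpy as np
print(r.get_state())
for n in ("side","top"):
    s=r.snapshot(n); cv2.imwrite(f"pics/{n}0.png",s["color"]); np.savez(f"{n}0.npz",**s)
    print(n,s["mtx"],s["k1"],s["R"],s["t"])
E
```

```text
pics
{'time_s': 0.0, 'joint_pos': array([ 1.09098301e+00,  1.50983032e-01,  1.43802548e+00, -1.83756948e-07,
        1.55382103e+00, -1.33979405e-01]), 'dq': array([-1.29380958e-03,  2.84736214e-04,  4.78349996e-05, -8.70158306e-04,
       -5.21753504e-04,  1.97751897e-03]), 'joint_efforts': array([-1.13146831e-03, -7.13023567e+01, -5.70887518e+01, -1.98050116e-04,
        8.58746498e-03, -8.81165238e-05]), 'tcp_pos': array([194.81665208, 540.75124449, 252.67990477]), 'tcp_rot': array([-3.14036682e+00, -1.65040830e-04,  2.79575865e+00]), 'wrist_force': array([ 0.28424052, -0.15364015, -0.3925444 ]), 'moment': array([-0.03211179, -0.04505133,  0.00463098]), 'finger_gap': 85.41649278543787}
side [[477.33457459   0.         260.38182304]
 [  0.         477.33457459 190.30370458]
 [  0.           0.           1.        ]] -0.17502334482051132 [[-0.99099332 -0.13308805  0.01482615]
 [-0.10337266  0.68991214 -0.71647424]
 [ 0.08512542 -0.7115538  -0.69745598]] [ 578.84048306  178.2186369  1723.84877388]
top [[461.78422617   0.         257.55239601]
 [  0.         461.78422617 194.44383817]
 [  0.           0.           1.        ]] -0.0913832759105722 [[-0.01226866 -0.9999205   0.00291043]
 [-0.98633056  0.01162349 -0.16436823]
 [ 0.16432134 -0.00488723 -0.98639476]] [  -5.49010235  619.40678877 1455.78772674]
```

View pics/side0.png

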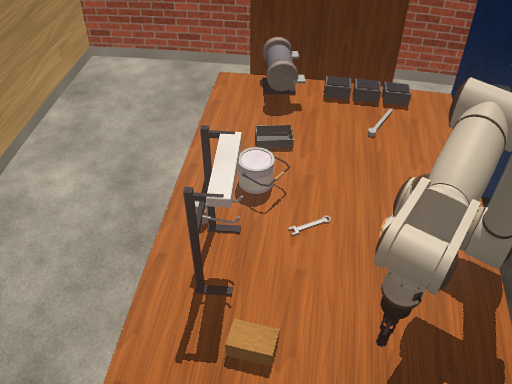

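View pics/top0.png

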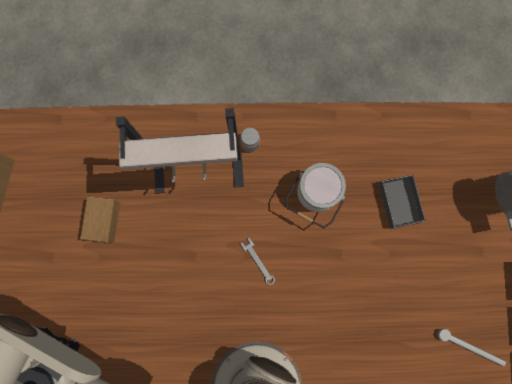

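```bash
cat > h.py <<'E'
import numpy as np,cv2
def load(n):
    return dict(np.load(n,allow_pickle=True))
def proj(s,P):
    rv,_=cv2.Rodrigues(s["R"]); d=np.array([float(s["k1"]),0,0,0,0])
    return cv2.projectPoints(np.asarray(P,float).reshape(-1,1,3),rv,np.asarray(s["t"],float),s["mtx"],d)[0].reshape(-1,2)
def ray(s,uv):
    d=np.array([float(s["k1"]),0,0,0,0])
    n=cv2.undistortPoints(np.asarray(uv,float).reshape(-1,1,2),s["mtx"],d).reshape(-1,2)
    v=np.c_[n,np.ones(len(n))]
    return -s["R"].T@s["t"], v@s["R"]   # origin, dirs (z-depth scaled)
def atz(s,uv,z):
    o,d=ray(s,uv); return o+d*((z-o[2])/d[:,2])[:,None]
def cloud(s):
    H,W=s["depth"].shape
    uu,vv=np.meshgrid(np.arange(W),np.arange(H))
    o,d=ray(s,np.c_[uu.ravel(),vv.ravel()])
    return (o+d*s["depth"].reshape(-1,1)).reshape(H,W,3)
def tri(s1,u1,s2,u2):
    o1,d1=ray(s1,[u1]);o2,d2=ray(s2,[u2]);d1=d1[0];d2=d2[0]
    A=np.c_[d1,-d2];t=np.linalg.lstsq(A,o2-o1,rcond=None)[0]
    a=o1+d1*t[0];b=o2+d2*t[1];return (a+b)/2,np.linalg.norm(a-b)
def crop(s,x0,y0,x1,y1,k,f):
    cv2.imwrite(f,cv2.resize(s["color"][y0:y1,x0:x1],None,fx=k,fy=k,interpolation=cv2.INTER_CUBIC))
E
python3 - <<'E'
from h import *
t=load("top0.npz");s=load("side0.npz")
crop(t,260,150,360,240,8,"pics/t_can.png");crop(t,110,95,260,205,5,"pics/t_st.png")
crop(s,225,130,305,210,7,"pics/s_can.png");crop(s,180,115,260,305,3.1,"pics/s_st.png")
C=cloud(t);print((t["depth"]>0).mean())
for n,uv in dict(canlid=(322,185),jar=(250,138),tray=(402,203),carton=(98,221),wr=(258,262),lampL=(130,152),lampR=(230,148),postL=(122,122),postR=(230,113)).items(): print(n,C[uv[1],uv[0]].round(1))
E
```

```text
0.99603271484375
canlid [ 634.9 -214.3  122.8]
jar [798.9   9.5  90.6]
tray [ 591.9 -502.3    4.9]
carton [535.5 503.1  69.1]
wr [401.5 -11.9   9.1]
lampL [662.8 300.6 445.5]
lampR [669.4  54.9 445.4]
postL [736.3 320.3 457.1]
postR [752.5  53.8 464. ]
```

View pics/t_can.png

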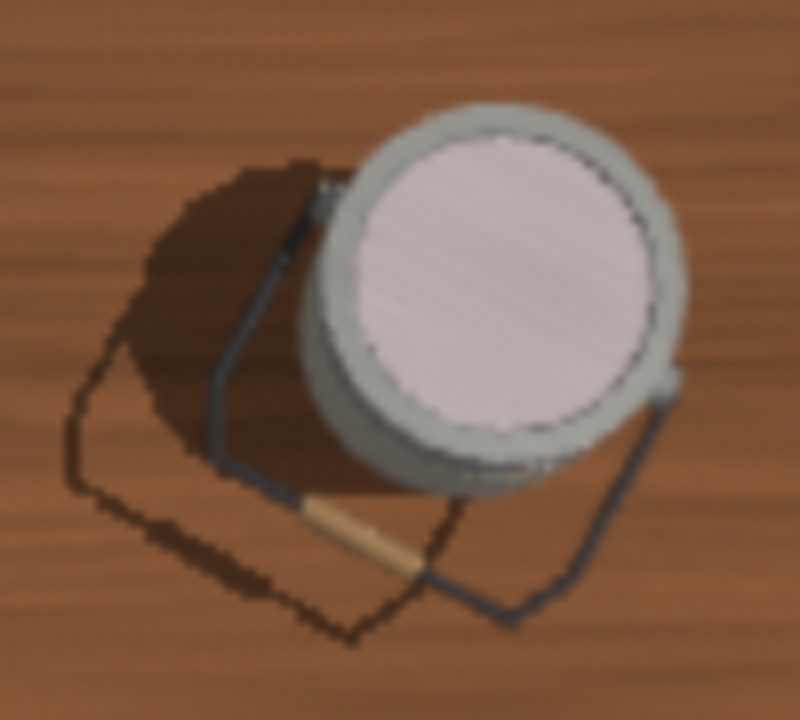

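View pics/t_st.png

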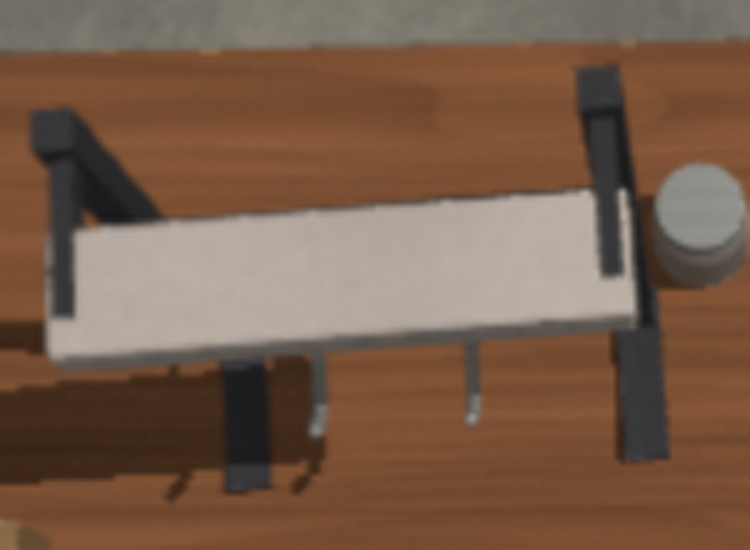

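View pics/s_can.png

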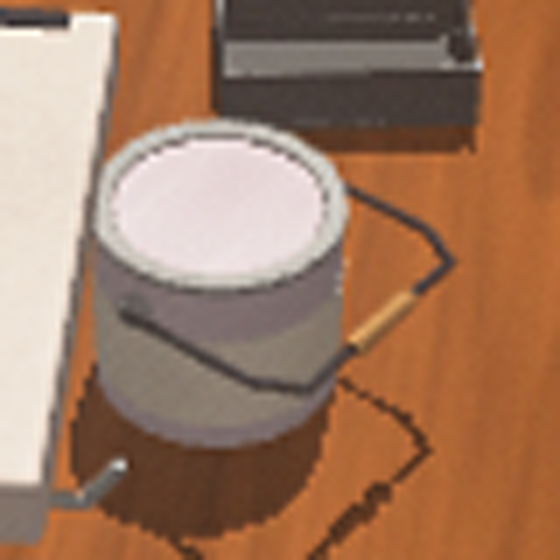

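View pics/s_st.png

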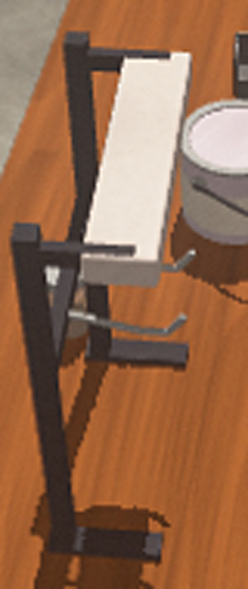

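```bash
cat > fit.py <<'E'
from h import *
from scipy.optimize import least_squares
t=load("top0.npz");s=load("side0.npz")
T=lambda x,y:(110+x/5-.4,95+y/5-.4)
S=lambda x,y:(180+x/3.1-.35,115+y/3.1-.35)
# name: frame pt, px
obs=[(t,(92,135,460),T(53,132)),(t,(92,-135,460),T(600,90)),
(t,(-20,145,445),T(48,355)),(t,(-20,-145,445),T(633,319)),(t,(46,-145,445),T(629,190)),
(t,(-28,44,268),T(318,434)),(t,(-28,-44,268),T(473,422)),
(s,(92,135,460),S(27,236)),(s,(92,-135,460),S(77,42)),
(s,(-28,44,268),S(184,318)),(s,(-28,-44,268),S(193,253)),
(s,(-20,145,445),S(158,263)),(s,(46,145,445),S(83,263)),(s,(-20,-145,445),S(189,55)),
]
def W(p,P):
    c,q=np.cos(p[2]),np.sin(p[2]);return np.array([p[0]+c*P[0]-q*P[1],p[1]+q*P[0]+c*P[1],P[2]])
f=lambda p:np.concatenate([proj(k,W(p,P))[0]-np.array(u) for k,P,u in obs])
r_=least_squares(f,[680,180,0.],loss="soft_l1",x_scale=[100,100,.1])
print("stand",r_.x);print(r_.fun.reshape(-1,2).round(1))
for o1,o2 in ((5,9),(6,10),(0,7),(1,8)): print(tri(t,obs[o1][2],s,obs[o2][2]))
G=lambda x,y:(260+x/8-.45,150+y/8-.45); H=lambda x,y:(225+x/7-.43,130+y/7-.43)
for n,a,b in (("g1",G(303,503),H(352,347)),("g2",G(422,572),H(412,295)),("grip",G(362,538),H(382,321)),("cornerL",G(215,458),H(312,388)),("cornerR",G(510,620),H(452,262)),("pivL",G(325,203),H(128,311))):
    print(n,*tri(t,a,s,b))
# can lid centre from the outer rim ellipse at z=120
print("lidcentre top",atz(t,[G(506,284)],120),"side",atz(s,[H(221,207)],120))
C=cloud(t);L=C[150:215,290:350].reshape(-1,3);L=L[(abs(L[:,2]-120)<8)];
print(cv2.minEnclosingCircle(L[:,:2].astype(np.float32)),L.mean(0))
E
python3 fit.py
```

```text
stand [6.53708696e+02 1.84810210e+02 6.48547054e-02]
[[-0.6  0.5]
 [-0.4  0.3]
 [-0.9  1.9]
 [ 0.4  0. ]
 [-0.6 -0.2]
 [-0.8  0.1]
 [-0.6  0.1]
 [-0.3 -1.6]
 [-0.4 -1.3]
 [-0.2 -0.8]
 [-0.3 -0.5]
 [-0.  -1. ]
 [-1.1 -2.5]
 [ 0.9 -1.7]]
(array([623.30711638, 225.40891258, 263.20499521]), np.float64(1.4845670339904784))
(array([628.73106189, 137.65973984, 264.81819932]), np.float64(1.567108131545119))
(array([738.01845877, 325.50167387, 454.72938168]), np.float64(3.300651017493575))
(array([755.03446604,  55.20560592, 455.09841703]), np.float64(3.1006562365720804))
g1 [ 550.87294171 -137.39015981   96.40649935] 4.0792340190671945
g2 [ 522.93368767 -183.41214671   96.90471207] 4.1083105016648185
grip [ 536.86416172 -160.23969484   96.5940677 ] 3.7670166746164617
cornerL [ 568.84683754 -103.16646338   95.71132531] 4.8934686749441445
cornerR [ 503.85002323 -217.9278981    93.4513839 ] 4.209715469632994
pivL [ 673.41993333 -149.66209392   94.46990769] 0.572852687521648
lidcentre top [[ 635.24788476 -217.20276559  120.        ]] side [[ 631.19143017 -213.95143676  120.        ]]
((635.4033203125, -217.0501708984375), 72.67227172851562) [ 635.26527832 -216.26972885  121.11540012]
```

jog_arm --commands '[[[0,0,-1],0]]' --jaw -1

```text
time_s: 0.18
tcp_pos: [194.6, 540.4, 261.5]
tcp_rot: [-3.138, -0.0, 2.796]
wrist_force: [-0.2, 0.3, -0.6]
finger_gap: 85.5
```

The documented turn is only about the tool's z, but the task needs the tool to lean. I'll check whether the turn entry takes three numbers; if it doesn't, the call should just be refused.

jog_arm --commands '[[[0,0,0],[0.02,0,0]]]'

```text
invalid input
```

jog_arm --commands '[[[0,4,0],0],[[0,4,0],0],[[0,4,0],0],[[0,4,0],0],[[0,4,0],0],[[0,4,0],0],[[0,2,0],0]]'

```text
time_s: 0.77
tcp_pos: [279.4, 775.1, 262.9]
tcp_rot: [-3.141, -0.0, 2.796]
wrist_force: [-0.3, 0.5, 0.7]
finger_gap: 85.5
```

```bash
cat > st.py <<'E'
from bench import r
import json
s=r.get_state();print(round(s["time_s"],2),s["tcp_pos"].round(1),s["tcp_rot"].round(4),s["joint_pos"].round(4),s["wrist_force"].round(1),round(s["finger_gap"],1))
open("log.jsonl","a").write(json.dumps([list(s["joint_pos"]),list(s["tcp_pos"]),list(s["tcp_rot"])])+"\n")
E
python3 st.py
```

```text
0.77 [279.4 775.1 262.9] [-3.1406e+00 -1.0000e-04  2.7958e+00] [ 1.1315  0.729   0.609   0.      1.8046 -0.0935] [-0.3  0.5  0.7] 85.5
```

jog_arm --commands '[[[0,2,0],0],[[0,2,0],0],[[0,2,0],0]]'

```text
time_s: 1.02
tcp_pos: [297.8, 826.4, 264.1]
tcp_rot: [-3.141, -0.0, 2.796]
wrist_force: [1.4, 1.5, -0.4]
finger_gap: 85.0
```

```bash
python3 st.py
```

```text
1.02 [297.8 826.4 264.1] [-3.1412e+00 -1.0000e-04  2.7958e+00] [ 1.1373  0.9389  0.2475  0.      1.9556 -0.0877] [ 1.4  1.5 -0.4] 85.0
```

jog_arm --commands '[[[0,1,0],0],[[0,1,0],0]]'

```text
time_s: 1.18
tcp_pos: [302.4, 838.9, 257.3]
tcp_rot: [-3.139, -0.001, 2.796]
wrist_force: [-0.7, 0.3, 2.2]
finger_gap: 85.8
```

```bash
python3 st.py
```

```text
1.18 [302.4 838.9 257.3] [-3.1387e+00 -7.0000e-04  2.7958e+00] [ 1.1385e+00  1.0164e+00  1.2090e-01  4.0000e-04  2.0072e+00 -8.6300e-02] [-0.7  0.3  2.2] 85.8
```

jog_arm --commands '[[[0,2,0],0],[[0,2,0],0],[[0,0,0],0]]'

```text
time_s: 1.43
tcp_pos: [306.9, 851.4, 249.7]
tcp_rot: [3.111, 0.0, 2.796]
wrist_force: [-0.9, -1.4, 0.7]
finger_gap: 85.3
```

```bash
python3 st.py
```

```text
1.43 [306.9 851.4 249.7] [3.1110e+00 1.0000e-04 2.7958e+00] [ 1.139   1.0235  0.1238  0.0027  1.9639 -0.0849] [-0.9 -1.4  0.7] 85.3
```

jog_arm --commands '[[[0,-3,0],0],[[0,-3,0],0],[[0,-3,0],0],[[0,0,0],0]]'

```text
time_s: 1.77
tcp_pos: [289.4, 802.4, 251.4]
tcp_rot: [3.116, -0.0, 2.796]
wrist_force: [-0.1, 0.4, -0.4]
finger_gap: 85.1
```

```bash
python3 st.py
```

```text
1.77 [289.4 802.4 251.4] [ 3.1156e+00 -2.0000e-04  2.7960e+00] [ 1.1336  0.7924  0.5272  0.0026  1.7961 -0.0909] [-0.1  0.4 -0.4] 85.1
```

jog_arm --commands '[[[-2.2,-3.3,-0.8],0],[[-2.2,-3.3,-0.8],0],[[-2.2,-3.3,-0.8],0],[[-2.2,-3.3,-0.8],0],[[-2.2,-3.3,-0.8],0],[[-2.2,-3.3,-0.8],0],[[-2.2,-3.3,-0.8],0],[[-2.2,-3.3,-0.8],0],[[-2.2,-3.3,-0.8],0],[[-2.2,-3.3,-0.8],0],[[-2.2,-3.3,0],0],[[-2.2,-3.3,0],0]]'

```text
time_s: 2.77
tcp_pos: [403.3, 346.5, 321.0]
tcp_rot: [3.109, 0.003, 2.796]
wrist_force: [1.0, 0.4, 0.4]
finger_gap: 85.2
```

```bash
python3 st.py
```

```text
2.77 [403.3 346.5 321. ] [3.1092 0.0033 2.7961] [ 0.5548  0.0269  1.4368  0.0176  1.6504 -0.6689] [1.  0.4 0.4] 85.2
```

jog_arm --commands '[[[-2.3,-3.3,0],0],[[-2.3,-3.3,0],0],[[-2.3,-3.3,0],0],[[-2.3,-3.3,0],0],[[-2.3,-3.3,0],0],[[-2.3,-3.3,0],0],[[-2.3,-3.3,0],0],[[-2.3,-3.3,0],0],[[-2.3,-3.3,0],0],[[-2.3,-3.3,0],0],[[-2.3,-3.3,0],0],[[-2.3,-3.3,0],0]]'

```text
time_s: 3.77
tcp_pos: [528.8, -119.9, 309.4]
tcp_rot: [3.113, 0.005, 2.796]
wrist_force: [0.6, 0.8, 0.4]
finger_gap: 85.7
```

jog_arm --commands '[[[0,0,0],0.125],[[0,0,0],0.125],[[0,0,0],0.125],[[0,0,0],0.125],[[0,0,0],0.125],[[0,0,0],0.125],[[0,0,0],0.125],[[0,0,0],0.125],[[0,0,0],0.125],[[0,0,0],0.125],[[0,0,0],0.125],[[0,0,0],0.125]]'

```text
time_s: 4.77
tcp_pos: [528.8, -117.7, 309.3]
tcp_rot: [3.136, -0.028, 1.29]
wrist_force: [-0.9, 0.0, 0.4]
finger_gap: 85.5
```

jog_arm --commands '[[[0,0,0],0.125],[[0,0,0],0.125],[[0,0,0],0]]' --jaw -0.3

```text
time_s: 5.02
tcp_pos: [528.8, -117.7, 309.2]
tcp_rot: [-3.14, -0.028, 1.039]
wrist_force: [-0.2, -0.3, -0.3]
finger_gap: 55.9
```

```bash
python3 st.py
```

```text
5.02 [ 528.8 -117.7  309.2] [-3.1401 -0.0284  1.0389] [-0.3772  0.0636  1.4219  0.0283  1.6531  0.157 ] [-0.2 -0.3 -0.3] 55.9
```

```bash
cat > d.py <<'E'
import sys,numpy as np
from scipy.spatial.transform import Rotation as Ro
from bench import r
s=r.get_state();R=Ro.from_euler("xyz",s["tcp_rot"]).as_matrix()
tgt=np.array([float(v) for v in sys.argv[1:4]])
print("pos",s["tcp_pos"].round(1),"rot",s["tcp_rot"].round(3),"t",round(s["time_s"],2),"gap",round(s["finger_gap"],1),"F",s["wrist_force"].round(1))
print("tool delta cm",((tgt-s["tcp_pos"])@R/10).round(2))
print("tool x",R[:,0].round(3),"y",R[:,1].round(3),"z",R[:,2].round(3))
E
python3 d.py 537 -160 150
```

```text
pos [ 528.8 -117.7  309.2] rot [-3.14  -0.028  1.039] t 5.02 gap 55.9 F [-0.2 -0.3 -0.3]
tool delta cm [-3.68  2.87 15.81]
tool x [0.507 0.862 0.028] y [ 0.862 -0.507 -0.001] z [ 0.013  0.025 -1.   ]
```

jog_arm --commands '[[[-0.9,0.7,3.1],0],[[-0.9,0.7,3.1],0],[[-0.9,0.7,3.1],0],[[-0.9,0.7,3.1],0],[[0,0,3.1],0],[[0,0,0],0]]' --jaw 0.1

```text
time_s: 5.52
tcp_pos: [534.6, -158.4, 146.8]
tcp_rot: [-3.131, -0.027, 1.049]
wrist_force: [-1.0, 0.1, -0.4]
finger_gap: 38.4
```

```bash
cat > snap.py <<'E'
import sys
from h import *
from bench import r
n=sys.argv[1]
for v in ("side","top"):
    s=r.snapshot(v); np.savez(f"{v}_{n}.npz",**s)
    a=[int(x) for x in (sys.argv[2:6] if v=="side" else sys.argv[6:10])]
    k=min(390/(a[2]-a[0]),560/(a[3]-a[1])); im=cv2.resize(s["color"][a[1]:a[3],a[0]:a[2]],None,fx=k,fy=k,interpolation=cv2.INTER_CUBIC)
    if v=="side": A=im; ka=k
    else: B=im
    print(v,"scale",round(k,3))
H=max(A.shape[0],B.shape[0]);o=np.zeros((H,A.shape[1]+B.shape[1]+4,3),np.uint8);o[:A.shape[0],:A.shape[1]]=A;o[:B.shape[0],A.shape[1]+4:]=B
cv2.imwrite(f"pics/{n}.png",o)
E
python3 d.py 537 -160 98.5; python3 snap.py a 225 90 345 230 260 140 370 240
```

```text
pos [ 534.6 -158.4  146.8] rot [-3.131 -0.027  1.049] t 5.52 gap 38.4 F [-1.   0.1 -0.4]
tool delta cm [-0.16  0.34  4.82]
tool x [0.498 0.867 0.027] y [ 0.867 -0.498 -0.011] z [ 0.004  0.029 -1.   ]
side scale 3.25
top scale 3.545
```

View pics/a.png

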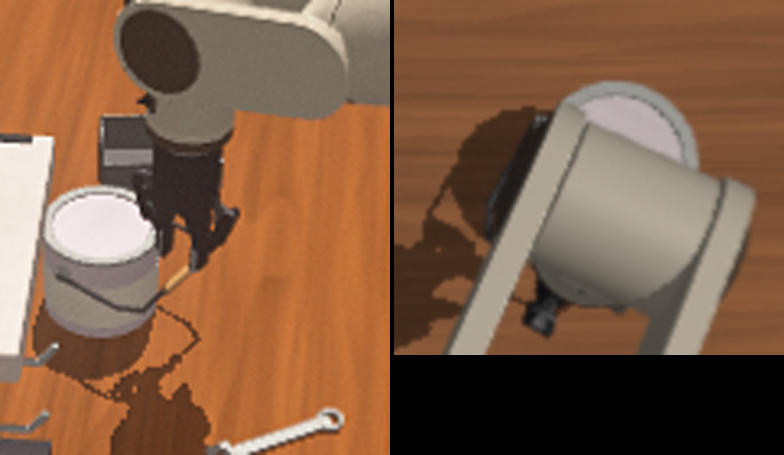

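jog_arm --commands '[[[-0.1,0.2,1.6],0],[[-0.1,0.1,1.6],0],[[0,0,1.5],0],[[0,0,0],0]]'

```text
time_s: 5.95
tcp_pos: [538.7, -160.6, 104.7]
tcp_rot: [-3.137, -0.028, 1.048]
wrist_force: [-0.3, 1.0, -0.6]
finger_gap: 38.3
```

```bash
python3 d.py 537 -160 95; python3 snap.py b 225 90 345 230 260 140 370 240
```

```text
pos [ 538.7 -160.6  104.7] rot [-3.137 -0.028  1.048] t 5.95 gap 38.3 F [-0.3  1.  -0.6]
tool delta cm [-0.06 -0.17  0.97]
tool x [0.499 0.866 0.028] y [ 0.866 -0.499 -0.004] z [ 0.01   0.026 -1.   ]
side scale 3.25
top scale 3.545
```

View pics/b.png

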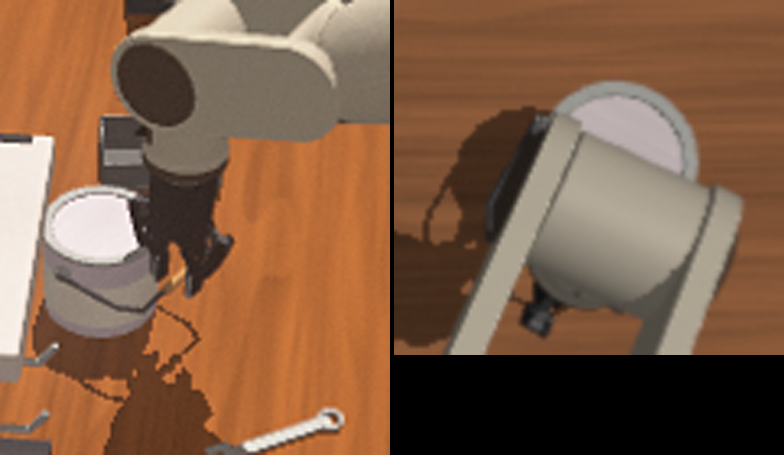

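jog_arm --commands '[[[0,-0.1,0.8],0],[[0,0,0],0]]'

```text
time_s: 6.22
tcp_pos: [538.8, -160.4, 98.0]
tcp_rot: [-3.141, -0.028, 1.047]
wrist_force: [-3.4, 2.0, 9.1]
finger_gap: 38.3
```

jog_arm --commands '[[[0,0,0],0],[[0,0,0],0],[[0,0,0],0],[[0,0,0],0],[[0,0,0],0]]' --jaw 1

```text
time_s: 6.63
tcp_pos: [538.0, -160.1, 97.0]
tcp_rot: [-3.137, -0.028, 1.046]
wrist_force: [-0.8, 1.1, 6.7]
finger_gap: 10.2
```

```bash
python3 d.py 634 -216 210; python3 snap.py c 225 90 345 230 260 140 370 240
```

```text
pos [ 538.  -160.1   97. ] rot [-3.137 -0.028  1.046] t 6.63 gap 10.2 F [-0.8  1.1  6.7]
tool delta cm [  0.29  11.07 -11.35]
tool x [0.501 0.865 0.028] y [ 0.865 -0.501 -0.004] z [ 0.01   0.026 -1.   ]
side scale 3.25
top scale 3.545
```

View pics/c.png

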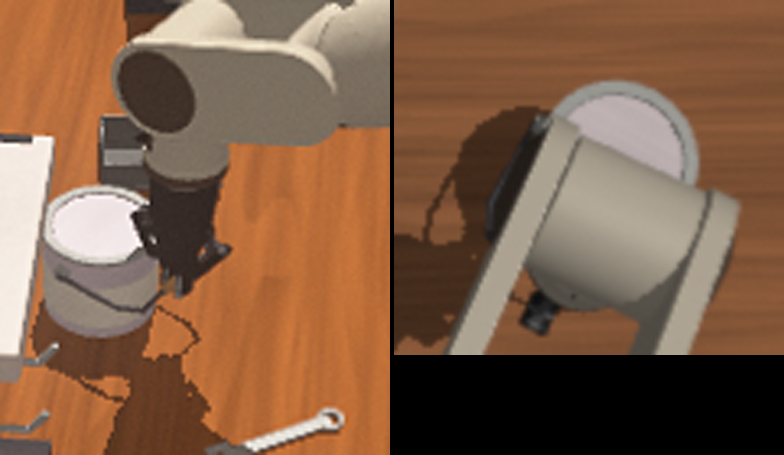

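jog_arm --commands '[[[0.03,0.14,-1.75],0],[[0.03,0.41,-1.71],0],[[0.03,0.67,-1.62],0],[[0.03,0.92,-1.5],0],[[0.03,1.14,-1.34],0],[[0,0,0],0]]'

```text
time_s: 7.23
tcp_pos: [567.7, -178.1, 178.0]
tcp_rot: [-3.14, -0.028, 1.046]
wrist_force: [-10.1, 6.1, 14.6]
finger_gap: 9.8
```

```bash
python3 d.py 634 -216 208; python3 snap.py d 225 70 345 210 260 140 370 240
```

```text
pos [ 567.7 -178.1  178. ] rot [-3.14  -0.028  1.046] t 7.23 gap 9.8 F [-10.1   6.1  14.6]
tool delta cm [ 0.12  7.64 -3.01]
tool x [0.501 0.865 0.028] y [ 0.865 -0.501 -0.002] z [ 0.013  0.025 -1.   ]
side scale 3.25
top scale 3.545
```

View pics/d.png

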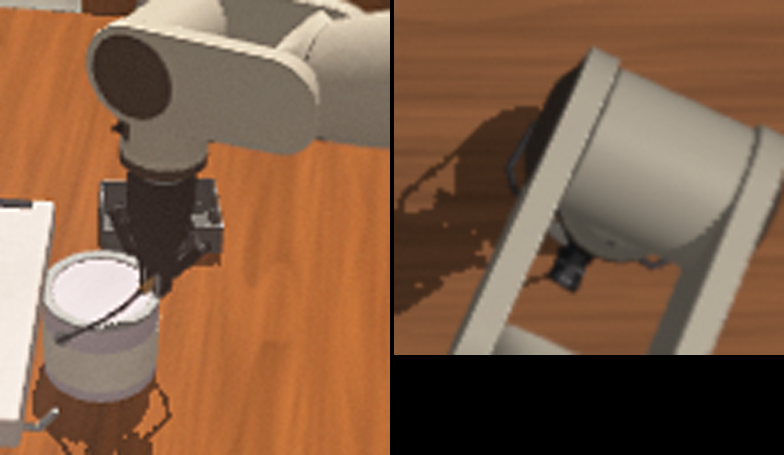

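jog_arm --commands '[[[0.02,1.0,-1.35],0],[[0.03,1.45,-1.05],0],[[0.03,1.6,-0.7],0],[[0.03,1.7,-0.4],0],[[0.03,1.5,-0.1],0],[[0,0,0],0],[[0,0,0],0]]'

```text
time_s: 7.92
tcp_pos: [628.8, -213.3, 209.4]
tcp_rot: [-3.134, -0.027, 1.046]
wrist_force: [-0.9, 0.9, -9.0]
finger_gap: 10.2
```

```bash
python3 d.py 634 -216 208; python3 snap.py e 225 70 345 210 260 110 370 210
```

```text
pos [ 628.8 -213.3  209.4] rot [-3.134 -0.027  1.046] t 7.92 gap 10.2 F [-0.9  0.9 -9. ]
tool delta cm [0.03 0.59 0.14]
tool x [0.501 0.865 0.027] y [ 0.865 -0.501 -0.007] z [ 0.008  0.027 -1.   ]
side scale 3.25
top scale 3.545
```

View pics/e.png

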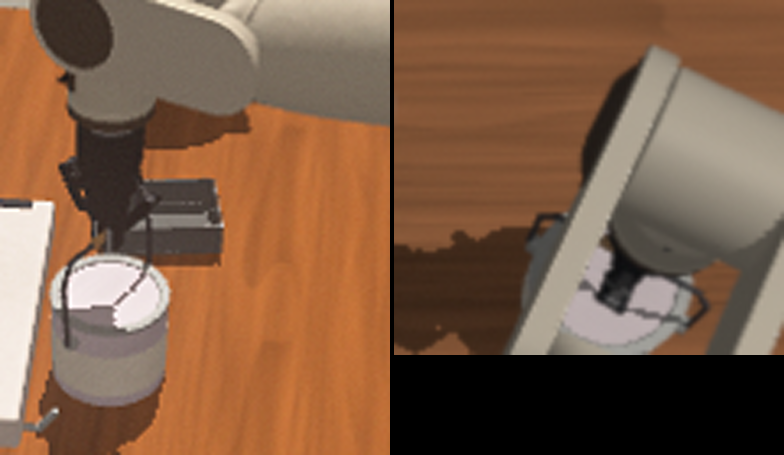

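jog_arm --commands '[[[0,0.2,0.3],0],[[0,0,0],0],[[0,0,0],0],[[0,0,0],0]]'

```text
time_s: 8.35
tcp_pos: [630.9, -214.5, 209.0]
tcp_rot: [-3.138, -0.028, 1.046]
wrist_force: [-2.4, -3.8, 6.1]
finger_gap: 9.7
```

```bash
python3 d.py 634 -216 208; python3 snap.py e2 225 70 345 210 260 110 370 210; python3 - <<'E'
from h import *
s=load("side_e2.npz");C=cloud(s)
L=C[145:180,240:280].reshape(-1,3);L=L[abs(L[:,2]-120)<9];L=L[np.hypot(L[:,0]-634,L[:,1]+216)<80]
print(np.median(L,0),len(L),cv2.minEnclosingCircle(L[:,:2].astype(np.float32)))
E
```

```text
pos [ 630.9 -214.5  209. ] rot [-3.138 -0.028  1.046] t 8.35 gap 9.7 F [-2.4 -3.8  6.1]
tool delta cm [0.02 0.35 0.1 ]
tool x [0.501 0.865 0.028] y [ 0.865 -0.501 -0.003] z [ 0.011  0.025 -1.   ]
side scale 3.25
top scale 3.545
[ 623.84374548 -208.60966532  121.09385968] 687 ((627.1923217773438, -210.26211547851562), 77.63176727294922)
```

jog_arm --commands '[[[0,0,-0.7],0],[[0,0,-1.4],0],[[0,0,-1.4],0],[[0,0,-1.4],-0.03],[[0,0,-1.4],-0.06],[[0,0,-1.4],-0.06],[[0,0,-1.4],-0.06],[[0,0,-1.4],-0.06],[[0,0,-1.4],-0.06],[[0,0,-1.4],-0.06],[[0,0,-1.4],-0.06],[[0,0,-1.4],-0.06]]'

```text
time_s: 9.45
tcp_pos: [629.1, -218.1, 368.9]
tcp_rot: [3.134, -0.028, 1.559]
wrist_force: [0.3, 0.5, -9.3]
finger_gap: 10.1
```

jog_arm --commands '[[[0,0,-1.4],-0.06],[[0,0,-0.7],-0.06],[[0,0,0],-0.02],[[0,0,0],0],[[0,0,0],0]]'

```text
time_s: 9.87
tcp_pos: [629.1, -218.9, 388.6]
tcp_rot: [3.13, -0.026, 1.694]
wrist_force: [0.6, 0.4, -9.8]
finger_gap: 10.3
```

```bash
python3 st.py; python3 d.py 840 -60 390; python3 snap.py f 165 20 345 230 110 40 370 260
```

```text
9.87 [ 629.1 -218.9  388.6] [ 3.1303 -0.0263  1.6943] [-0.4633  0.3503  0.9215  0.0295  1.8749 -0.5778] [ 0.6  0.4 -9.8] 10.3
pos [ 629.1 -218.9  388.6] rot [ 3.13  -0.026  1.694] t 9.87 gap 10.3 F [ 0.6  0.4 -9.8]
tool delta cm [13.17 22.89  0.47]
tool x [-0.123  0.992  0.026] y [0.992 0.123 0.011] z [ 0.008  0.027 -1.   ]
side scale 2.167
top scale 1.5
```

View pics/f.png

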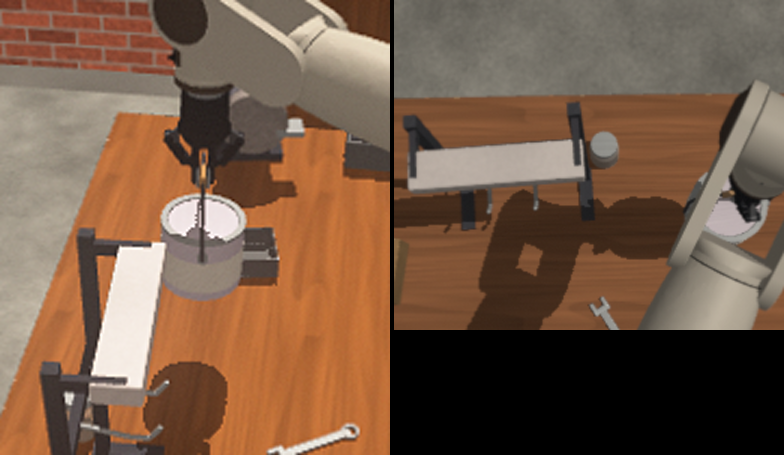

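jog_arm --commands '[[[0,0.3,0],0.03],[[0.3,0.7,0],0.05],[[0.6,1.1,0],0.05],[[1,1.5,0],0],[[1,1.5,0],0],[[1,1.5,0],0],[[1,1.5,0],0],[[1,1.5,0],0],[[1,1.5,0],0],[[1,1.5,0],0],[[1,1.5,0],0],[[1,1.5,0],0]]'

```text
time_s: 10.97
tcp_pos: [785.6, -118.7, 393.2]
tcp_rot: [3.133, -0.027, 1.565]
wrist_force: [0.4, 0.5, -8.1]
finger_gap: 10.3
```

```bash
python3 st.py; python3 d.py 840 -80 390
```

```text
10.97 [ 785.6 -118.7  393.2] [ 3.1332 -0.027   1.5649] [-0.2575  0.7231  0.3534  0.032   2.0636 -0.2363] [ 0.4  0.5 -8.1] 10.3
pos [ 785.6 -118.7  393.2] rot [ 3.133 -0.027  1.565] t 10.97 gap 10.3 F [ 0.4  0.5 -8.1]
tool delta cm [3.89 5.42 0.48]
tool x [0.006 1.    0.027] y [ 1.    -0.006  0.008] z [ 0.009  0.027 -1.   ]
```

jog_arm --commands '[[[0.5,1.5,0],0],[[0.3,1.5,0],0],[[0,1.5,0],0],[[0,1.5,0],0],[[0,1.5,0],0],[[0,1.5,0],0],[[0,1.5,0],0],[[0,1.5,0],0]]'

```text
time_s: 11.63
tcp_pos: [848.9, -104.2, 363.2]
tcp_rot: [3.081, -0.02, 1.565]
wrist_force: [-0.4, -0.1, -8.9]
finger_gap: 9.7
```

```bash
python3 st.py; python3 d.py 840 -80 390
```

```text
11.63 [ 848.9 -104.2  363.2] [ 3.0806 -0.0204  1.5654] [-0.2237  0.8941  0.1214  0.0377  2.0706 -0.1987] [-0.4 -0.1 -8.9] 9.7
pos [ 848.9 -104.2  363.2] rot [ 3.081 -0.02   1.565] t 11.63 gap 9.7 F [-0.4 -0.1 -8.9]
tool delta cm [ 2.47 -0.74 -2.68]
tool x [0.005 1.    0.02 ] y [ 0.998 -0.007  0.061] z [ 0.061  0.02  -0.998]
```

jog_arm --commands '[[[0,2.5,-1.6],0],[[0,2.5,-1.6],0],[[0,2.5,-1.6],0],[[0,2.5,-1.6],0]]'

```text
time_s: 11.97
tcp_pos: [860.3, -95.3, 385.0]
tcp_rot: [3.007, -0.013, 1.565]
wrist_force: [0.3, -0.2, -9.8]
finger_gap: 9.7
```

```bash
python3 st.py; python3 d.py 840 -80 390
```

```text
11.97 [860.3 -95.3 385. ] [ 3.0066 -0.013   1.5651] [-0.2132  0.8704  0.1214  0.0447  2.0199 -0.1846] [ 0.3 -0.2 -9.8] 9.7
pos [860.3 -95.3 385. ] rot [ 3.007 -0.013  1.565] t 11.97 gap 9.7 F [ 0.3 -0.2 -9.8]
tool delta cm [ 1.53 -1.95 -0.75]
tool x [0.006 1.    0.013] y [ 0.991 -0.007  0.135] z [ 0.135  0.012 -0.991]
```

jog_arm --commands '[[[-0.3,3.4,-1.8],0],[[-0.3,3.4,-1.8],0],[[-0.3,3.5,-1.6],0],[[-0.3,3.5,-1.6],0],[[-0.3,3.6,-1.4],0],[[-0.3,3.6,-1.4],0],[[-0.3,3.7,-1.2],0],[[-0.3,3.7,-1.2],0]]'

```text
time_s: 12.63
tcp_pos: [902.4, -97.4, 423.3]
tcp_rot: [2.808, 0.006, 1.56]
wrist_force: [0.2, -0.1, -10.0]
finger_gap: 10.2
```

```bash
python3 st.py; python3 d.py 840 -80 390
```

```text
12.63 [902.4 -97.4 423.3] [2.8083 0.0056 1.5604] [-0.2123  0.8398  0.1222  0.0629  1.8511 -0.1755] [  0.2  -0.1 -10. ] 10.2
pos [902.4 -97.4 423.3] rot [2.808 0.006 1.56 ] t 12.63 gap 10.2 F [  0.2  -0.1 -10. ]
tool delta cm [ 1.69 -7.    1.09]
tool x [ 0.01   1.    -0.006] y [ 0.945 -0.008  0.327] z [ 0.327 -0.009 -0.945]
```

jog_arm --commands '[[[-0.3,3.9,-0.6],0],[[-0.3,3.9,-0.6],0],[[-0.3,3.9,-0.6],0],[[-0.3,3.9,-0.6],0],[[-0.3,4,-0.3],0],[[-0.3,4,-0.3],0],[[-0.3,4,-0.3],0],[[-0.3,4,0],0],[[-0.3,4,0],0],[[-0.3,4,0],0]]'

```text
time_s: 13.47
tcp_pos: [980.5, -99.2, 448.7]
tcp_rot: [2.544, 0.027, 1.55]
wrist_force: [0.3, 0.2, -9.0]
finger_gap: 9.7
```

```bash
python3 st.py; python3 d.py 840 -80 390; python3 snap.py g 115 0 345 230 110 0 370 260
```

```text
13.47 [980.5 -99.2 448.7] [2.5441 0.0271 1.5498] [-0.2033  0.8522  0.1226  0.08    1.5735 -0.1659] [ 0.3  0.2 -9. ] 9.7
pos [980.5 -99.2 448.7] rot [2.544 0.027 1.55 ] t 13.47 gap 9.7 F [ 0.3  0.2 -9. ]
tool delta cm [  1.78 -14.92  -3.11]
tool x [ 0.021  0.999 -0.027] y [ 0.827 -0.002  0.562] z [ 0.562 -0.034 -0.826]
side scale 1.696
top scale 1.5
```

View pics/g.png

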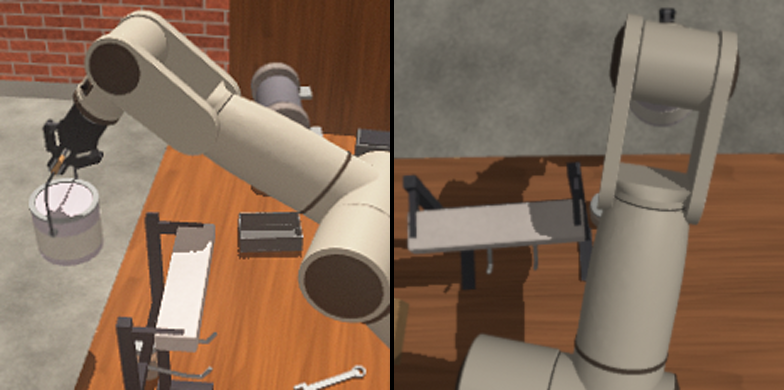

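jog_arm --commands '[[[-0.3,4,0.3],0],[[-0.3,4,0.3],0],[[-0.3,4,0.3],0],[[0,0,0],0]]'

```text
time_s: 13.9
tcp_pos: [1002.4, -100.0, 459.3]
tcp_rot: [2.464, 0.033, 1.546]
wrist_force: [0.9, 0.2, -9.7]
finger_gap: 10.1
```

```bash
python3 st.py; python3 d.py 560 140 420
```

```text
13.9 [1002.4 -100.   459.3] [2.464  0.0327 1.5456] [-0.201   0.857   0.1223  0.0849  1.4889 -0.1647] [ 0.9  0.2 -9.7] 10.1
pos [1002.4 -100.   459.3] rot [2.464 0.033 1.546] t 13.9 gap 10.1 F [ 0.9  0.2 -9.7]
tool delta cm [ 22.99 -36.92 -25.63]
tool x [ 0.025  0.999 -0.033] y [0.779 0.001 0.627] z [ 0.626 -0.041 -0.779]
```

jog_arm --commands '[[[0,-0.5,-0.4],0],[[0,-1,-0.8],0],[[0,-1.5,-1.2],0],[[-0.1,-2,-1.5],0],[[-0.1,-2,-1.5],0],[[-0.1,-2,-1.5],0],[[-0.1,-2,-1.5],0],[[-0.1,-2,-1.5],0],[[-0.1,-2,-1.5],0],[[-0.1,-2,-1.5],0],[[-0.1,-2,-1.5],0],[[-0.1,-2,-1.5],0]]'

```text
time_s: 14.9
tcp_pos: [737.7, -102.4, 452.1]
tcp_rot: [2.466, 0.033, 1.546]
wrist_force: [0.6, -0.1, -7.2]
finger_gap: 9.8
```

```bash
python3 st.py; python3 d.py 530 -100 430
```

```text
14.9 [ 737.7 -102.4  452.1] [2.4657 0.0327 1.5458] [-0.3005  0.1048  1.2249  0.1599  1.1537 -0.3019] [ 0.6 -0.1 -7.2] 9.8
pos [ 737.7 -102.4  452.1] rot [2.466 0.033 1.546] t 14.9 gap 9.8 F [ 0.6 -0.1 -7.2]
tool delta cm [ -0.21 -17.59 -11.26]
tool x [ 0.025  0.999 -0.033] y [0.78  0.001 0.625] z [ 0.625 -0.041 -0.78 ]
```

jog_arm --commands '[[[0,-2,-1.5],0],[[0,-2,-1.4],0],[[0,-2,-1.3],0],[[0,-2,-1.3],0],[[0,-2,-1.3],0],[[0,-2,-1.3],0],[[0,-2,-1.2],0],[[0.3,-1.6,-1],0],[[0.8,-1,-0.6],0],[[1.2,-0.5,-0.2],0],[[1.8,0,0],0],[[2.2,0,0],0]]'

```text
time_s: 15.9
tcp_pos: [537.2, -35.4, 429.9]
tcp_rot: [2.465, 0.033, 1.544]
wrist_force: [-0.2, -0.6, -10.0]
finger_gap: 10.0
```

```bash
python3 st.py; python3 d.py 530 183 360
```

```text
15.9 [537.2 -35.4 429.9] [2.4646 0.0334 1.5437] [-0.2855 -0.3421  1.6664  0.148   1.1552 -0.2834] [ -0.2  -0.6 -10. ] 10.0
pos [537.2 -35.4 429.9] rot [2.465 0.033 1.544] t 15.9 gap 10.0 F [ -0.2  -0.6 -10. ]
tool delta cm [22.03 -4.94  4.06]
tool x [ 0.027  0.999 -0.033] y [ 0.78  -0.     0.626] z [ 0.625 -0.043 -0.779]
```

jog_arm --commands '[[[2.2,-0.3,0.3],0],[[2.2,-0.5,0.4],0],[[2.2,-0.5,0.4],0],[[2.2,-0.5,0.4],0],[[2.2,-0.5,0.4],0],[[2.2,-0.5,0.4],0],[[2.2,-0.5,0.4],0],[[2,-0.5,0.4],0],[[1.6,-0.5,0.4],0],[[1.2,-0.5,0.4],0],[[0.8,-0.3,0.2],0],[[0.3,0,0],0]]'

```text
time_s: 16.9
tcp_pos: [528.7, 176.8, 357.8]
tcp_rot: [2.467, 0.033, 1.547]
wrist_force: [-0.3, 0.7, -9.3]
finger_gap: 9.5
```

```bash
python3 st.py; python3 d.py 560 183 300; python3 snap.py i 165 90 345 300 60 80 320 300
```

```text
16.9 [528.7 176.8 357.8] [2.4666 0.0327 1.5466] [ 0.3078 -0.2564  1.7471 -0.2697  1.026   0.3862] [-0.3  0.7 -9.3] 9.5
pos [528.7 176.8 357.8] rot [2.467 0.033 1.547] t 16.9 gap 9.5 F [-0.3  0.7 -9.3]
tool delta cm [ 0.88 -1.16  6.44]
tool x [ 0.024  0.999 -0.033] y [0.781 0.002 0.625] z [ 0.624 -0.041 -0.78 ]
side scale 2.167
top scale 1.5
```

View pics/i.png

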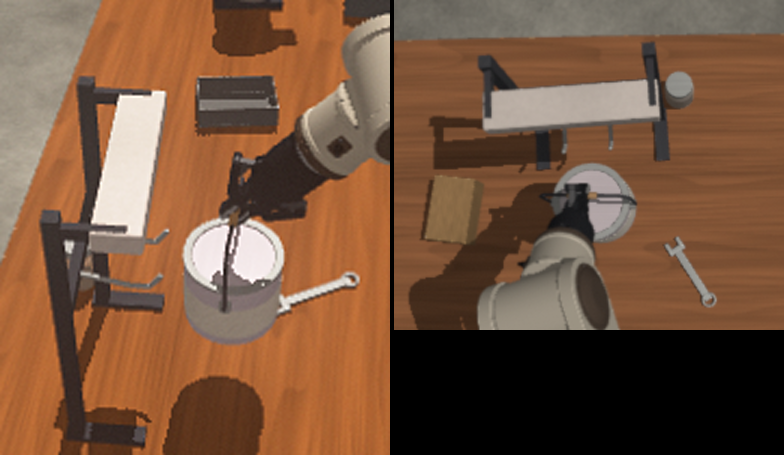

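```bash
python3 - <<'E'
from h import *
t=load("top_i.npz");s=load("side_i.npz")
a=cv2.resize(t["color"][185:245,160:225],None,fx=6,fy=6,interpolation=cv2.INTER_CUBIC)
b=cv2.resize(s["color"][155:255,240:305],None,fx=6,fy=6,interpolation=cv2.INTER_CUBIC)[:600]
o=np.zeros((600,784,3),np.uint8);o[:a.shape[0],:390]=a;o[:b.shape[0],394:]=b;cv2.imwrite("pics/i2.png",o)
print("pred grip px", proj(t,[528.7,176.8,355]),proj(s,[528.7,176.8,355]))
E
```

```text
pred grip px [[184.97607802 210.54117912]] [[272.91194617 187.29174606]]
```

View pics/i2.png

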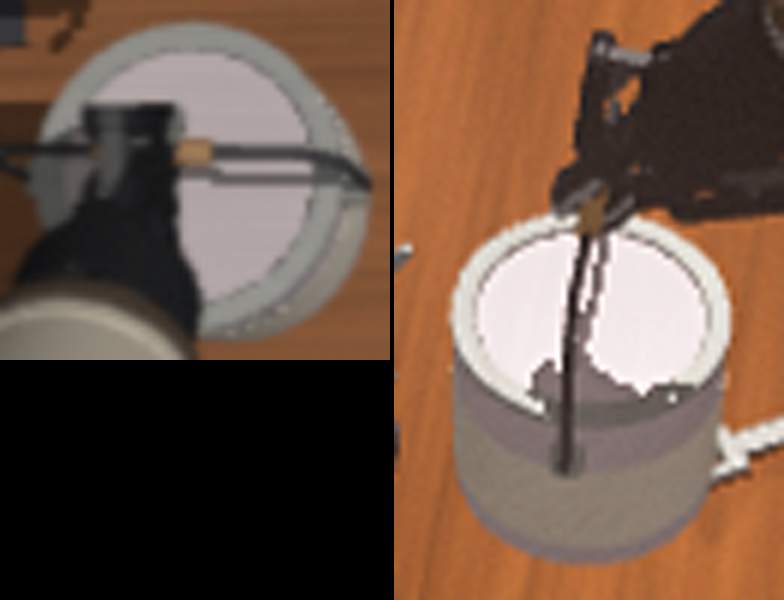

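```bash
python3 - <<'E'
from h import *
t=load("top_i.npz");s=load("side_i.npz")
G=lambda x,y:(160+x/6-.42,185+y/6-.42)
print("grip right end",atz(t,[G(213,152)],355), "mid",atz(t,[G(142,152)],355))
S=lambda x,y:(240+(x-394)/6-.42,155+y/6-.42)
for n in (t,s):
    C=cloud(n).reshape(-1,3);m=(abs(C[:,2]-268)<8)&(np.hypot(C[:,0]-528,C[:,1]-180)<95);L=C[m]
    print(len(L),np.median(L[:,2]),cv2.minEnclosingCircle(L[:,:2].astype(np.float32)))
    # plane fit
    A=np.c_[L[:,:2],np.ones(len(L))];k=np.linalg.lstsq(A,L[:,2],rcond=None)[0];print("tilt",k[:2])
print("corner R",atz(t,[G(345,165)],340),"pivot side",)
E
```

```text
grip right end [[530.05013303 150.59666042 355.        ]] mid [[530.38690591 181.31372221 355.        ]]
1220 270.95166036992237 ((528.8890380859375, 171.80703735351562), 81.5608901977539)
tilt [ 0.00391012 -0.03158441]
1228 269.69014339552825 ((527.4263916015625, 181.35025024414062), 79.4196548461914)
tilt [-0.00072501 -0.03598103]
corner R [[525.70029137  94.87320574 340.        ]] pivot side
```

```bash
python3 d.py 550 184.8 288; python3 d.py 650 184.8 288|sed -n 2p;python3 d.py 650 184.8 250|sed -n 2p
```

```text
pos [529.3 176.1 359. ] rot [2.465 0.033 1.546] t 17.0 gap 10.0 F [ 0.1  0.6 -8.8]
tool delta cm [ 1.15 -2.83  6.79]
tool x [ 0.024  0.999 -0.033] y [0.78  0.001 0.626] z [ 0.625 -0.041 -0.779]
tool delta cm [ 1.39  4.97 13.04]
tool delta cm [ 1.52  2.59 16.  ]
```

jog_arm --commands '[[[0.1,-0.3,0.5],0],[[0.2,-0.5,1.1],0],[[0.2,-0.5,1.2],0],[[0.2,-0.5,1.2],0],[[0.2,-0.5,1.2],0],[[0.2,-0.4,1],0],[[0.1,-0.1,0.5],0],[[0,0,0],0],[[0,0,0],0],[[0,0,0],0]]'

```text
time_s: 17.83
tcp_pos: [550.3, 185.0, 289.4]
tcp_rot: [2.463, 0.033, 1.545]
wrist_force: [-0.6, 0.4, -7.5]
finger_gap: 10.0
```

```bash
python3 d.py 600 184.8 288;python3 d.py 651 184.8 288|sed -n 2p; python3 snap.py j 165 90 345 300 60 80 320 300
```

```text
pos [550.3 185.  289.4] rot [2.463 0.033 1.545] t 17.83 gap 10.0 F [-0.6  0.4 -7.5]
tool delta cm [0.11 3.78 3.22]
tool x [ 0.025  0.999 -0.033] y [0.779 0.001 0.627] z [ 0.627 -0.041 -0.778]
tool delta cm [0.24 7.75 6.42]
side scale 2.167
top scale 1.5
```

View pics/j.png

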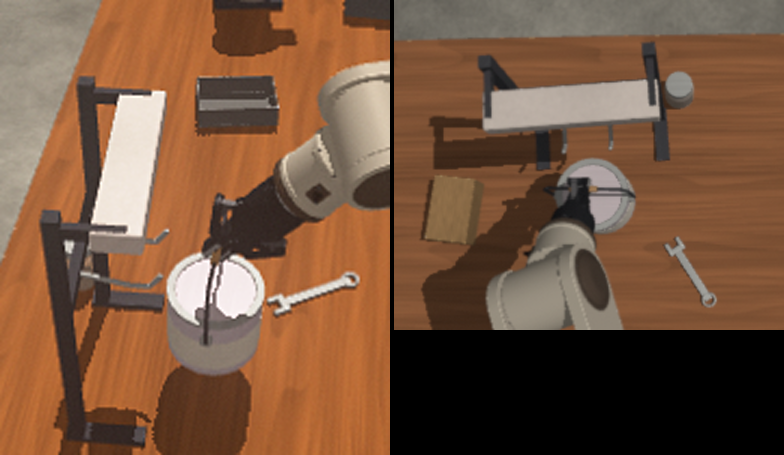

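jog_arm --commands '[[[0,0.4,0.3],0],[[0,0.8,0.6],0],[[0,0.8,0.7],0],[[0.1,0.8,0.6],0],[[0,0.8,0.7],0],[[0,0.8,0.6],0],[[0.1,0.5,0.4],0],[[0,0.3,0.2],0],[[0,0,0],0],[[0,0,0],0]]'

```text
time_s: 18.77
tcp_pos: [616.4, 185.4, 288.9]
tcp_rot: [2.465, 0.033, 1.546]
wrist_force: [0.2, -0.2, -8.8]
finger_gap: 9.9
```

```bash
python3 d.py 651 184.8 288; python3 - <<'E'
from h import *
from bench import r
t=r.snapshot("top");s=r.snapshot("side");np.savez("top_k.npz",**t);np.savez("side_k.npz",**s)
a=cv2.resize(t["color"][160:225,150:215],None,fx=6,fy=6,interpolation=cv2.INTER_CUBIC)
b=cv2.resize(s["color"][175:275,210:275],None,fx=6,fy=6,interpolation=cv2.INTER_CUBIC)[:600]
o=np.zeros((600,784,3),np.uint8);o[:a.shape[0],:390]=a;o[:b.shape[0],394:]=b;cv2.imwrite("pics/k.png",o)
E
```

```text
pos [616.4 185.4 288.9] rot [2.465 0.033 1.546] t 18.77 gap 9.9 F [ 0.2 -0.2 -8.8]
tool delta cm [0.03 2.64 2.24]
tool x [ 0.025  0.999 -0.033] y [0.78  0.001 0.626] z [ 0.625 -0.042 -0.779]
```

View pics/k.png

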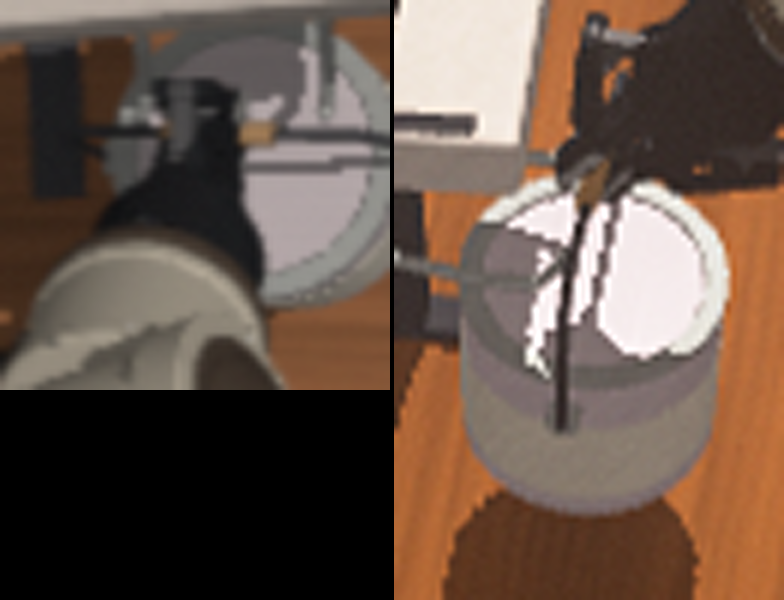

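```bash
python3 - <<'E'
from h import *
t=load("top_k.npz");s=load("side_k.npz")
G=lambda x,y:(150+x/6-.42,160+y/6-.42)
print("grip right end",atz(t,[G(274,133)],286.5))
print("tips",atz(t,[G(325,117),G(138,118)],266))
print("tips0",atz(t,[(110+318/5-.4,95+434/5-.4),(110+473/5-.4,95+422/5-.4)],266))
print(proj(t,[[618,185.4,286.5],[618,159.4,286.5]]))
E
```

```text
grip right end [[617.70646135 159.95779229 286.5       ]]
tips [[629.07738733 138.79826509 266.        ]
 [629.70954536 226.77890381 266.        ]]
tips0 [[623.51002479 224.90734031 266.        ]
 [629.29084495 137.52324651 266.        ]]
[[186.07316976 181.75489372]
 [195.44907399 181.6399392 ]]
```

jog_arm --commands '[[[0,0.4,0.3],0],[[0,0.6,0.5],0],[[0,0.6,0.5],0],[[0,0.5,0.5],0],[[0,0.4,0.3],0],[[0,0.2,0.1],0],[[0,0,0],0],[[0,0,0],0]]'

```text
time_s: 19.53
tcp_pos: [651.3, 184.4, 288.8]
tcp_rot: [2.465, 0.033, 1.545]
wrist_force: [1.0, 0.1, -8.5]
finger_gap: 9.8
```

```bash
python3 d.py 653 184.8 252.5
```

```text
pos [651.3 184.4 288.8] rot [2.465 0.033 1.545] t 19.53 gap 9.8 F [ 1.   0.1 -8.5]
tool delta cm [ 0.16 -2.14  2.93]
tool x [ 0.025  0.999 -0.033] y [0.78  0.001 0.626] z [ 0.626 -0.041 -0.779]
```

Down 3 cm slowly, watching for the weight to transfer.

jog_arm --commands '[[[0,-0.3,0.4],0],[[0,-0.4,0.5],0],[[0,-0.4,0.5],0],[[0,-0.4,0.5],0],[[0.1,-0.3,0.4],0],[[0,-0.1,0.2],0],[[0,0,0],0],[[0,0,0],0]]'

```text
time_s: 20.2
tcp_pos: [652.2, 184.5, 257.6]
tcp_rot: [2.464, 0.033, 1.546]
wrist_force: [0.8, -0.7, -9.8]
finger_gap: 10.1
```

```bash
python3 d.py 653 184.8 252.5; python3 - <<'E'
from h import *
from bench import r
t=r.snapshot("top");s=r.snapshot("side");np.savez("top_l.npz",**t);np.savez("side_l.npz",**s)
a=cv2.resize(t["color"][140:205,150:215],None,fx=6,fy=6,interpolation=cv2.INTER_CUBIC)
b=cv2.resize(s["color"][175:275,195:260],None,fx=6,fy=6,interpolation=cv2.INTER_CUBIC)[:600]
o=np.zeros((600,784,3),np.uint8);o[:a.shape[0],:390]=a;o[:b.shape[0],394:]=b;cv2.imwrite("pics/l.png",o)
E
```

```text
pos [652.2 184.5 257.6] rot [2.464 0.033 1.546] t 20.2 gap 10.1 F [ 0.8 -0.7 -9.8]
tool delta cm [ 0.05 -0.25  0.45]
tool x [ 0.025  0.999 -0.033] y [0.78  0.001 0.626] z [ 0.626 -0.041 -0.779]
```

View pics/l.png

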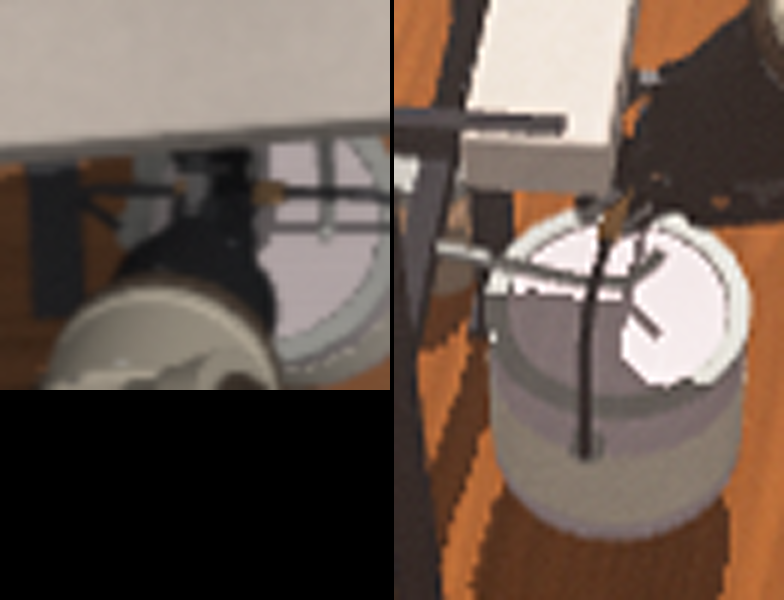

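```bash
python3 - <<'E'
from h import *
t=load("top_l.npz")
G=lambda x,y:(150+x/6-.42,140+y/6-.42)
print("wire",atz(t,[G(325,193),G(130,189)],255),"tip",atz(t,[G(325,240)],267))
print("grip R end",atz(t,[G(283,192)],255))
E
```

```text
wire [[652.56468298 140.21207421 255.        ]
 [655.71776052 233.0698893  255.        ]] tip [[627.44328536 138.67388404 267.        ]]
grip R end [[653.30447294 160.16733603 255.        ]]
```

jog_arm --commands '[[[0,-0.1,0.2],0],[[0,-0.2,0.2],0],[[0,-0.1,0.2],0],[[0,0,0],0],[[0,0,0],0]]'

```text
time_s: 20.72
tcp_pos: [653.1, 184.3, 251.3]
tcp_rot: [2.463, 0.032, 1.546]
wrist_force: [0.8, -0.3, 1.3]
finger_gap: 9.5
```

```bash
python3 d.py 653 184.8 250
```

```text
pos [653.1 184.3 251.3] rot [2.463 0.032 1.546] t 20.72 gap 9.5 F [ 0.8 -0.3  1.3]
tool delta cm [ 0.06 -0.09  0.09]
tool x [ 0.025  0.999 -0.032] y [0.779 0.001 0.628] z [ 0.627 -0.041 -0.778]
```

jog_arm --commands '[[[0,0,0],0],[[0,0,0],0],[[0,0,0],0],[[0,0,0],0],[[0,0,0],0],[[0,0,0],0]]' --jaw 0.1

```text
time_s: 21.22
tcp_pos: [652.7, 184.2, 250.3]
tcp_rot: [2.465, 0.033, 1.546]
wrist_force: [0.7, -0.2, -0.4]
finger_gap: 38.1
```

```bash
python3 d.py 653 184.8 250; python3 - <<'E'
from h import *
from bench import r
t=r.snapshot("top");s=r.snapshot("side");np.savez("top_m.npz",**t);np.savez("side_m.npz",**s)
a=cv2.resize(t["color"][140:205,150:215],None,fx=6,fy=6,interpolation=cv2.INTER_CUBIC)
b=cv2.resize(s["color"][175:275,195:260],None,fx=6,fy=6,interpolation=cv2.INTER_CUBIC)[:600]
o=np.zeros((600,784,3),np.uint8);o[:a.shape[0],:390]=a;o[:b.shape[0],394:]=b;cv2.imwrite("pics/m.png",o)
E
```

```text
pos [652.7 184.2 250.3] rot [2.465 0.033 1.546] t 21.22 gap 38.1 F [ 0.7 -0.2 -0.4]
tool delta cm [0.06 0.01 0.04]
tool x [ 0.025  0.999 -0.033] y [0.78  0.001 0.626] z [ 0.626 -0.041 -0.779]
```

View pics/m.png

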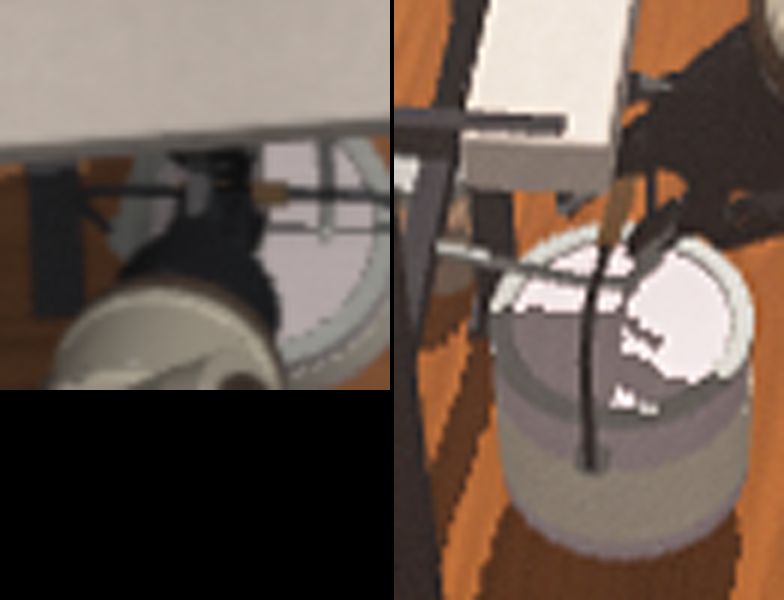

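jog_arm --commands '[[[0,0,-0.4],0],[[0,0,-0.8],0],[[0,0,-1],0],[[0,0,-1],0],[[0,0,-1],0],[[0,0,-1.2],0],[[0,0,-1.5],0],[[0,-0.8,-1.5],0],[[0,-1,-1.5],0],[[0,-1,-1.5],0],[[0,-1,-1.5],0],[[0,0,0],0]]'

```text
time_s: 22.32
tcp_pos: [540.1, 189.8, 329.6]
tcp_rot: [2.462, 0.032, 1.546]
wrist_force: [-0.3, -0.2, 1.4]
finger_gap: 38.5
```

```bash
python3 d.py 653 184.8 250
```

```text
pos [540.1 189.8 329.6] rot [2.462 0.032 1.546] t 22.32 gap 38.5 F [-0.3 -0.2  1.4]
tool delta cm [ 0.03  3.78 13.3 ]
tool x [ 0.024  0.999 -0.032] y [0.778 0.001 0.628] z [ 0.628 -0.04  -0.777]
```

jog_arm --commands '[[[0,-1.6,-1.3],0],[[0,-2,-1.6],0],[[0,-2,-1.6],0],[[0,-2,-1.6],0],[[0,-2,-1.6],0],[[0,-1,-0.8],0],[[0,0,0],0],[[0,0,0],0],[[0,0,0],0],[[0,0,0],0],[[0,0,0],0],[[0,0,0],0]]'

```text
time_s: 23.32
tcp_pos: [407.0, 192.7, 326.5]
tcp_rot: [2.465, 0.033, 1.545]
wrist_force: [0.8, 0.3, -0.5]
finger_gap: 38.6
```

```bash
python3 d.py 653 184.8 250; python3 snap.py n 165 70 315 280 90 80 290 300; cp side_n.npz side_n1.npz; cp top_n.npz top_n1.npz
```

```text
pos [407.  192.7 326.5] rot [2.465 0.033 1.545] t 23.32 gap 38.6 F [ 0.8  0.3 -0.5]
tool delta cm [ 0.1  14.4  21.38]
tool x [ 0.026  0.999 -0.033] y [0.78  0.001 0.626] z [ 0.625 -0.042 -0.779]
side scale 2.6
top scale 1.95
```

View pics/n.png

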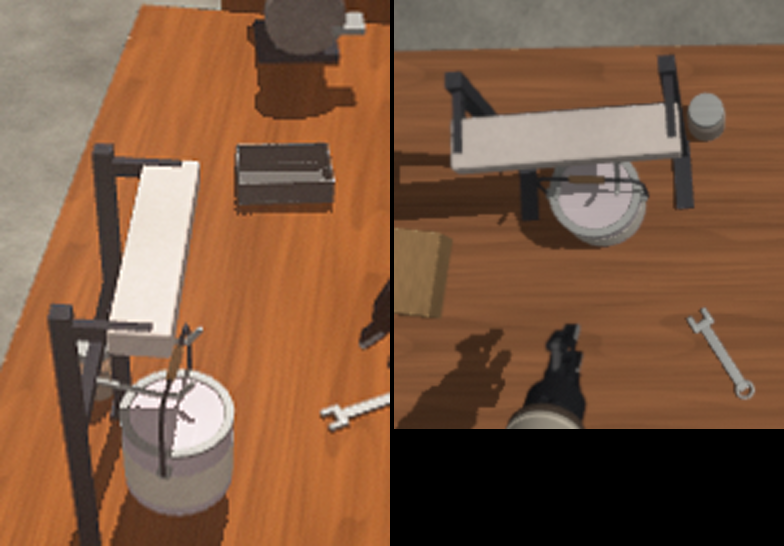

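jog_arm --commands '[[[0,0,0],0],[[0,0,0],0],[[0,0,0],0],[[0,0,0],0],[[0,0,0],0],[[0,0,0],0],[[0,0,0],0],[[0,0,0],0],[[0,0,0],0],[[0,0,0],0],[[0,0,0],0],[[0,0,0],0]]'

```text
time_s: 24.42
tcp_pos: [406.5, 192.9, 326.8]
tcp_rot: [2.464, 0.033, 1.546]
wrist_force: [-1.2, 0.4, 1.0]
finger_gap: 38.3
```

```bash
python3 - <<'E'
from h import *
from bench import r
import time
fr=[load("side_n1.npz")]
for i in range(6): fr.append(r.snapshot("side"))
t=r.snapshot("top");np.savez("top_o.npz",**t);np.savez("side_o.npz",**fr[-1])
reg=(slice(180,275),slice(205,260))
print([round(float(np.abs(f["color"][reg].astype(int)-fr[-1]["color"][reg]).mean()),2) for f in fr])
s=fr[-1]
for n in (t,s):
    C=cloud(n).reshape(-1,3);m=(abs(C[:,2]-163)<7)&(np.hypot(C[:,0]-650,C[:,1]-184)<68);L=C[m]
    A=np.c_[L[:,:2],np.ones(len(L))];k=np.linalg.lstsq(A,L[:,2],rcond=None)[0];print(len(L),L.mean(0),"tilt",k[:2])
a=cv2.resize(t["color"][155:195,155:220],None,fx=6,fy=6,interpolation=cv2.INTER_CUBIC)
b=cv2.resize(s["color"][185:270,205:265],None,fx=6.5,fy=6.5,interpolation=cv2.INTER_CUBIC)[:600]
o=np.zeros((600,784,3),np.uint8);o[:a.shape[0],:390]=a;o[:b.shape[0],394:784]=b;cv2.imwrite("pics/o.png",o)
print(r.get_state()["time_s"])
E
```

```text
[1.31, 1.31, 1.34, 1.31, 1.32, 1.3, 0.0]
1166 [639.79666244 183.05938583 163.02274355] tilt [-0.01034322 -0.00727928]
903 [647.09759851 186.84224762 163.05095478] tilt [-0.00266642 -0.00213145]
24.7667
```

View pics/o.png

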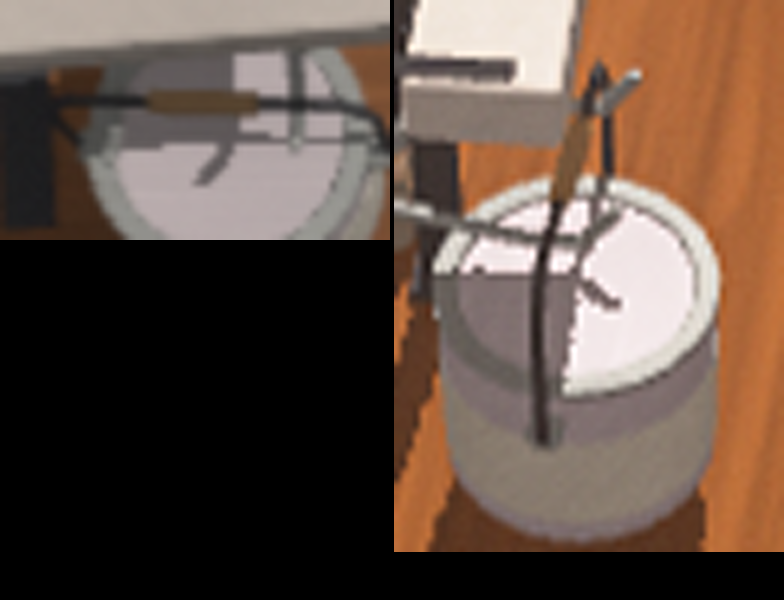

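```bash
python3 - <<'E'
from h import *
from bench import r
t=load("top_o.npz");s=load("side_o.npz")
a=(155+203/6-.42,155+102/6-.42);b=(205+(571-394)/6.5-.42,185+160/6.5-.42)
P,e=tri(t,a,s,b);d=P-np.array([653.7,184.8,250]);c,q=np.cos(.065),np.sin(.065)
print(P,e,"seat frame",c*d[0]+q*d[1],-q*d[0]+c*d[1],d[2])
W=atz(t,[(155+60/6-.42,155+100/6-.42),(155+340/6-.42,155+106/6-.42)],250);print(W,"yaw",np.arctan2(-(W[0]-W[1])[0],(W[0]-W[1])[1]))
E
```

```text
[653.26452641 184.50629844 251.15089954] 2.332623469012695 seat frame -0.45363113313452486 -0.26479547396668285 1.1508995358335596
[[656.59592386 253.17988827 250.        ]
 [651.92999972 119.33419428 250.        ]] yaw -0.03484636142596458
```

```bash
python3 -c "
from bench import r
print(r.job_done())"
```

```text
the job is handed in; nothing more can be done
None
```

The can is hanging by its bail on both prongs. It is clear of the bench, the gripper is open and well back, and I handed the job in at about 25 s. No verdict was reported.

**What I did:** I pinched the wooden grip with the tool vertical and swung the bail upright while the can stood on the bench. I then lifted the can and turned it toward the stand. I leaned the tool back about 39°, came in over the tips under the lamp, lowered the wire until the wrist carried no weight, opened the jaws and backed out.

**The lean:** The jog only turns the tool about its own z axis, so it could not tilt the tool directly. I tried a three-number turn once and it was refused ("invalid input"). I got the lean by jogging past the arm's reach limit with the can in hand. The arm only partly followed those moves, and the tilt it picked up stayed in the commanded pose.

**Last checks before handing in:**

| Check | Measured | Allowed |
|---|---|---|
| Crossbar middle from seat (x, y, z) | about −0.5, −0.3, +1.2 mm | ±22, ±20, ±7 mm |
| Crossbar yaw against the stand | about 0.10 rad | 0.2 rad |
| Lid tilt | about 0.01 rad | 0.2 rad |
| Lid height | 163 mm (underside about 43 mm up) | underside over 25 mm |
| Motion over 1.4 s of pictures | none visible (image noise only) | under 0.08 m/s |

- **Yaw:** this is the least comfortable margin, about half of what is allowed.
- **Measuring error:** the two camera views disagree by 2–4 mm on most points.
- **Not measured:** I did not measure the jar, tray, carton or wrench again. They look unmoved in the pictures, and the wrist force showed no bump against the lamp.

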